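Reset a cupboard door stay from the venting slot to its end hole

TASK

The little blue cupboard door is held ajar by a flat metal stay on the roof: lift the stay off the door's brass pin, lay it on the red rest block on the roof and let go, then swing the door wider open while the stay lies there. Take the stay up again and drop its green-marked end hole fully down over the door's pin, so that it holds the door at that wider opening and lies flat and still. Keep the stay's other end on its tall post, and leave the tumbler, peg pot, pump bottle and scoop where they stand.

Things in the scene. Friction and masses are not known exactly. Their poses are not given: they have to be found in the camera images.
- cupboard: White fixed cupboard, 400 mm wide (y), 190 mm deep (x), 130 mm high. Origin on the glass shelf, at the middle of its front face; x points from its front to its back, y to its left side (seen from the robot), z up. Its flat roof is 130 mm above the origin.
- pivot_post (a point): Axis of the tall steel post (8 mm diameter, tapered in its last 8 mm) on the cupboard roof, 20 mm behind the roof's front edge, mid-width. The point is at the top of the post's 20 mm wide, 14 mm high seat collar, where the stay's pivot end rests; the post rises 60 mm above the point. Same axes as the cupboard.
- door_pin (a point): Axis of the brass pin (8 mm diameter, tapered over its last 6 mm) on the door's top edge, 150 mm from the hinge axis. The point is at the top of the pin's 20 mm wide collar, on which the stay rests: level with pivot_post and 16 mm above the door's top edge. The pin rises 18 mm above the point. Axes turn with the door.
- door_hinge (a point): Point on the door's vertical hinge axis, level with the door's top edge. The 18 mm thick blue panel runs from here along this point's -y axis to 240 mm; -x is the outside. Two guard cheeks, 6 mm thick, stand 24 mm high on the top edge, 33 mm either side of the pin; they keep fingers off the stay close to the pin. Axes turn with the door.
- door_edge (a point): Middle of the bare top edge of the door, 215 mm from the hinge axis, between the farther guard cheek (32 mm away) and the free end (25 mm away): here the panel, 18 mm thick (along x), can be pinched from above. Axes turn with the door, y along the panel.
- door (a joint): Opening of the door in rad, 0 shut (panel along the cupboard front), up to 1.45; it grows as the free edge swings out from the cupboard front, clockwise seen from above. The hinge rubs (about 0.12 N m) and the door stays where it is left. The end hole meets the pin at about 0.885, give or take 0.02.
- stay_mid (a point): Centre (half-way up) of the stay, a loose flat aluminium bar 198 x 30 x 10 mm, 0.1 to 0.19 kg; x along the bar towards the green end. Holes through it, along x: pivot hole 12 mm round at -84 mm; slot 41 x 14 mm centred at +7 (the door pin stands in it at the start); plain 14 mm hole at +46 (not used); green-marked 14 mm end hole at +81.
- stay_pivot_hole (a point): Centre of the stay's pivot hole, half-way up the bar's thickness (5 mm above its underside); the tall post passes through it at the start. The stay is loose at both ends: raised 20 to 30 mm it clears the door's pin without leaving the post.
- stay_end_hole (a point): Centre of the stay's green-marked end hole, half-way up the bar's thickness; 165 mm from the pivot hole.
- rest: Fixed red rest block on the cupboard roof, 44 (x) x 24 (y) x 14 mm high, same axes as the cupboard; origin at the centre of its underside, on the roof. It is 105 to 135 mm to the left or to the right of the post. Its top is level with the two collars, so the stay lies level across it.
- tumbler: White ceramic tumbler, 72 mm across, 85 mm high, on the roof on the other side of the post from the rest; origin at the centre of its underside. Leave it.
- peg_pot: Green plastic pot of pegs, 76 mm across, 75 mm high (pegs to about 90 mm), on the back part of the roof; origin at the centre of its underside. Leave it.
- pump_bottle: White pump-top bottle with a blue band, 72 mm across, 211 mm high, on the glass shelf to one side in front of the cupboard; origin at the centre of its underside. Leave it.
- scoop: Stainless scoop, 160 mm long, 60 mm across, 35 mm high, lying on the glass shelf on the other side from the bottle; origin on its underside near its middle, cup towards +x. Leave it.
There are look-alikes about, which are no part of the job. Of the things like the pump_bottle, leave any that is orange; of the rest the larger one is meant.

How it is judged:
By the outcome, as a careful person would: the job done as asked, in the order asked, and still so for the second after the job is handed in, with the robot touching nothing.
It also fails if it takes over 72 s, if anything falls off the work surface, if the arm or the gripper's body presses on something with over 40 N, if the wrist force passes 120 N, or if a joint passes its speed limit or range.

ROBOT

A 7-joint arm with a two-finger parallel gripper is mounted at the origin on the work surface. World frame = base frame: x ahead of the robot, y to its left, z up, the work surface at z = 0. Lengths are in m, angles in rad, forces in N, time in s.
With the tool pointing down it reaches from about 0.425 to 0.95 m from the base axis. Payload 4.7 kg.
Tool frame: the origin (TCP) lies between the finger pads; the fingertips stand 25 mm ahead of it and the grasp point (between the pads) lies 6 mm ahead of it; x points along the fingers, z is the direction in which the jaws open and shut, and the axes are right-handed (so a half turn about x gives the same grasp; the last joint's range is limited). The gripper opens to 85 mm and grips with 20 to 120 N. Pads are 22 mm wide; open, the fingers measure 114 mm over their backs; the gripper's body (76 mm by 85 mm) begins 54 mm behind the grasp point. The pads swing forward as they close: fully open they stand 13 mm farther back than shut.
Start: joints at [-1.291, 0.469, -0.049, 1.532, 0.024, 1.141, -0.082], TCP at [0.205, 0.643, 0.256] pointing down, gripper open.
Joint ranges: [-2.59, 2.59], [-0.33, 1.99], [-1.39, 1.29], [0.1, 2.45], [-1.04, 4.18], [0.21, 1.99], [-2.66, 2.66]. Speed limits (rad/s): [2.57, 2.57, 3.14, 3.14, 3.14, 3.14, 3.14].

INTERFACE

Orientations are given as a 3x3 rotation matrix whose columns are the frame's x, y, z axes.
In Python, from rig import * gives the robot as it stands. Calls block until the motion is done:
- movep(position, orientation): joint-space move of the TCP to a pose.
- move_l(position, attitude=None, feed=0.15, until_force=None): straight line of the TCP; attitude=None keeps the orientation; feed is the mean speed in m/s. With until_force (N) it stops when the force on the tool has changed by that much, and returns True; else False.
- move_joints(angles): joint-space move.
- command_gripper(opening, newtons=None): finger opening in m; newtons is the grip in N (None keeps the last); returns when the fingers have stopped.
- sleep(seconds).
- inverse_kinematics(position, orientation): joint angles nearest the present ones, or None.
- sense(): the state.
- camera(name): name is "scene" or "top" or "wrist"; returns (picture, depth): 400x640x3 uint8, red, green, blue; 400x640 float32, m along the optical axis (not along the pixel's ray), 0 where there is no reading.
- camera_params(name): a dict with "K" (3x3 intrinsics, pixels), "dist" ([k1, k2, p1, p2, k3] as OpenCV has them; the pictures are not rectified), "position" and "rotation" of the camera in the world; the wrist camera has in their place "tool_from_camera" (4x4, takes a point from camera to tool coordinates, whose origin is the TCP and whose axes are the tool frame's). Camera axes: x right, y down, z forward; pixel columns grow to the right and rows downward; lengths in m; the calibration is good to about 2 mm. A picture is of the moment at which its call begins: read the wrist's pose just before it. camera_params takes no time and is no camera call.
A pose or a line that the arm cannot do raises Unreachable and nothing moves.
- finish_job(): hands the job in, once; it reports no verdict.
The state is a dict: "time_s": time; "joint_pos": joint angles; "qd": joint speeds; "joint_efforts": joint torques, N m; "position": TCP position; "tcp_rot": TCP orientation; "wrist_force": force on the tool from outside, world axes, zero at the start; "ft_torque": the same for the moment, N m; "finger_gap": finger opening in m.
Only numpy, scipy, OpenCV 4.12 (cv2) and the standard library are available. Lean on these libraries where they do the work, as an engineer would, in place of code of your own. Each camera call takes 0.05 s, during which the arm holds its last target.

## Working session

There is one attempt and no reset: what is moved stays moved. The work goes in short steps, each a Python script; the robot and the scene stay as the last script left them, time stands still between calls to the robot, and variables do not carry over. Pictures are saved under pics/ and viewed, and the job is handed in when it is done.

```bash
ls; mkdir -p pics; python3 - <<'E'
from rig import *
import cv2, numpy as np
np.set_printoptions(precision=4,suppress=True)
print(sense())
for n in ["scene","top","wrist"]:
    p,d=camera(n); cv2.imwrite(f"pics/{n}0.png",p[:,:,::-1]); np.save(f"pics/{n}0_d.npy",d); np.save(f"pics/{n}0.npy",p)
    print(n,camera_params(n))
E
```

```text
pics
{'time_s': 0.0, 'joint_pos': array([-1.2909,  0.4695, -0.0486,  1.5337,  0.0241,  1.141 , -0.0823]), 'qd': array([ 0.0004, -0.0011, -0.0008, -0.0025,  0.0015, -0.0013, -0.0002]), 'joint_efforts': array([  0.0002, -51.0297,  -0.0464, -23.7706,   0.0107,   0.0076,
         0.    ]), 'position': array([0.205 , 0.6426, 0.2552]), 'tcp_rot': array([[-0.0005, -0.9527,  0.3039],
       [-0.0019,  0.3039,  0.9527],
       [-1.    , -0.0001, -0.0019]]), 'wrist_force': array([ 0.1779,  0.095 , -1.0684]), 'ft_torque': array([ 0.0467, -0.0322, -0.0227]), 'finger_gap': 0.08577351790077135}
scene {'K': array([[475.4986,   0.    , 315.9637],
       [  0.    , 475.4986, 187.8655],
       [  0.    ,   0.    ,   1.    ]]), 'dist': array([0.0373, 0.    , 0.    , 0.    , 0.    ]), 'position': array([1.0462, 0.625 , 1.0084]), 'rotation': array([[-0.8004,  0.4815, -0.3571],
       [ 0.5995,  0.6399, -0.4807],
       [-0.0029, -0.5988, -0.8009]])}
top {'K': array([[472.6215,   0.    , 317.3242],
       [  0.    , 472.6215, 206.1559],
       [  0.    ,   0.    ,   1.    ]]), 'dist': array([-0.0158,  0.    ,  0.    ,  0.    ,  0.    ]), 'position': array([0.3532, 0.0616, 1.5792]), 'rotation': array([[ 0.0174, -0.9808,  0.1945],
       [-0.9998, -0.0153,  0.0125],
       [-0.0093, -0.1947, -0.9808]])}
wrist {'K': array([[301.579 ,   0.    , 322.4386],
       [  0.    , 301.579 , 198.5141],
       [  0.    ,   0.    ,   1.    ]]), 'dist': array([-0.0162,  0.    ,  0.    ,  0.    ,  0.    ]), 'tool_from_camera': array([[-0.0004, -0.3004,  0.9538, -0.1187],
       [-0.0004, -0.9538, -0.3004,  0.0756],
       [ 1.    , -0.0005,  0.0002,  0.0005],
       [ 0.    ,  0.    ,  0.    ,  1.    ]])}
```

View pics/scene0.png

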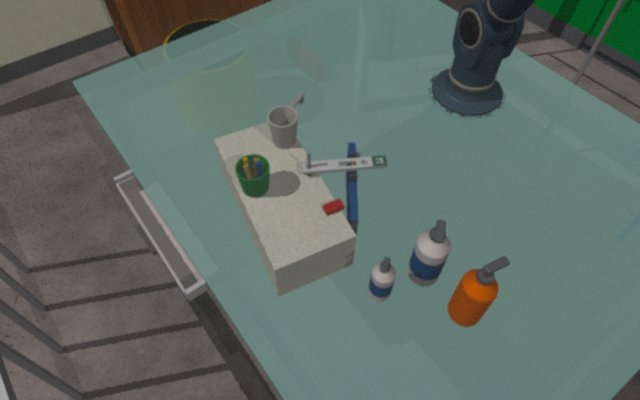

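View pics/top0.png

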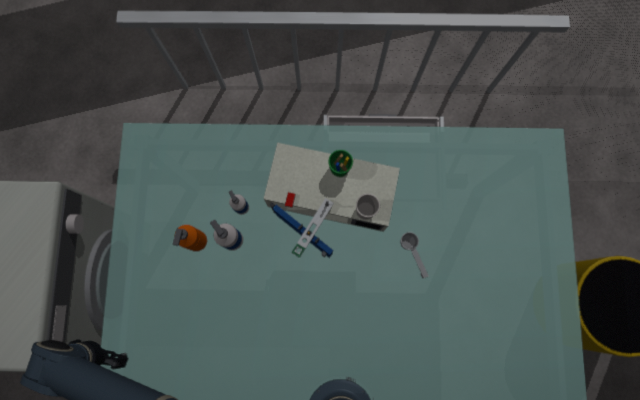

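View pics/wrist0.png

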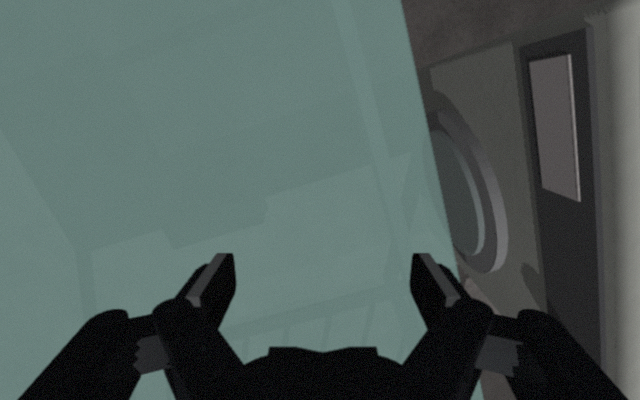

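```bash
python3 - <<'E'
import cv2, numpy as np
t=cv2.imread("pics/top0.png"); c=t[130:280,160:440]; cv2.imwrite("pics/topcrop.png",cv2.resize(c,None,fx=2.8,fy=2.8,interpolation=cv2.INTER_CUBIC))
t=cv2.imread("pics/scene0.png"); c=t[90:310,200:500]; cv2.imwrite("pics/scenecrop.png",cv2.resize(c,None,fx=2.6,fy=2.6,interpolation=cv2.INTER_CUBIC))
E
```

```text
(no output)
```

View pics/topcrop.png

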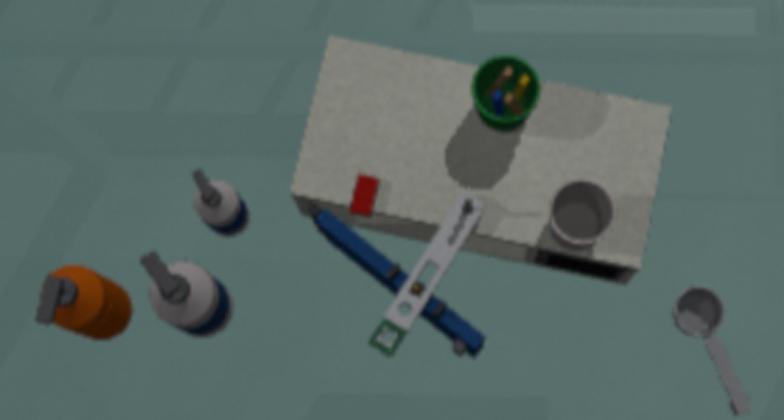

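View pics/scenecrop.png

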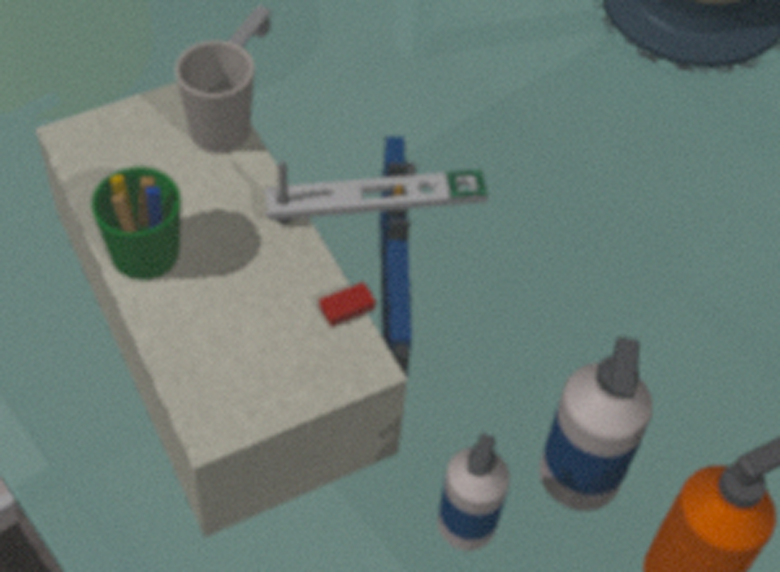

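```bash
cat > h.py <<'E'
import numpy as np, cv2
from rig import *
np.set_printoptions(precision=4,suppress=True)
def campose(name,st=None):
    P=camera_params(name)
    if name!="wrist": return P["K"],P["dist"],np.array(P["position"]),np.array(P["rotation"])
    T=np.array(P["tool_from_camera"]); R=np.array(st["tcp_rot"])
    return P["K"],P["dist"],np.array(st["position"])+R@T[:3,3],R@T[:3,:3]
def rays(pose,px):
    K,d,p,R=pose
    u=cv2.undistortPoints(np.asarray(px,float).reshape(-1,1,2),K,np.asarray(d)).reshape(-1,2)
    return np.c_[u,np.ones(len(u))]@R.T
def onplane(pose,px,z):
    r=rays(pose,px); p=pose[2]
    return p+r*((z-p[2])/r[:,2])[:,None]
def proj(pose,pts):
    K,d,p,R=pose
    q=(np.asarray(pts,float).reshape(-1,3)-p)@R
    return cv2.projectPoints(q.reshape(-1,1,3),np.zeros(3),np.zeros(3),K,np.asarray(d))[0].reshape(-1,2)
def cloud(pose,depth):
    K,d,p,R=pose
    h,w=depth.shape; v,u=np.mgrid[0:h,0:w]
    r=rays(pose,np.c_[u.ravel(),v.ravel()])
    return (p+r*depth.ravel()[:,None]).reshape(h,w,3)
def biggest(m):
    c=cv2.findContours(m.astype(np.uint8),cv2.RETR_EXTERNAL,cv2.CHAIN_APPROX_NONE)[0]
    return max(c,key=cv2.contourArea)
def shot(n):
    s=sense(); p,d=camera("wrist"); cv2.imwrite(f"pics/{n}.png",p[:,:,::-1]); np.save(f"pics/{n}.npy",p); np.save(f"pics/{n}_d.npy",d)
    np.savez(f"pics/{n}_st.npz",position=s["position"],tcp_rot=s["tcp_rot"]); return s
E
python3 - <<'E'
from h import *
for n in ["top","scene"]:
    P=campose(n); rgb=np.load(f"pics/{n}0.npy"); d=np.load(f"pics/{n}0_d.npy"); C=cloud(P,d)
    hsv=cv2.cvtColor(rgb,cv2.COLOR_RGB2HSV)
    z=C[...,2]
    reg=(C[...,0]>0.4)&(C[...,0]<1.0)&(abs(C[...,1])<0.35)&(d>0)
    roof=reg&(abs(z-0.13)<0.008)
    print(n,"roof z med",np.median(z[roof]),roof.sum(), "table z", np.median(z[reg&(abs(z)<0.02)]))
    red=reg&((hsv[...,0]<8)|(hsv[...,0]>172))&(hsv[...,1]>150)&(hsv[...,2]>60)
    c=biggest(red); print("red",cv2.contourArea(c),"z",np.median(z[red]))
    r=cv2.minAreaRect(c); print(onplane(P,[r[0]],0.144),r[1:], onplane(P,cv2.boxPoints(r),0.144)[:,:2])
    blue=reg&(hsv[...,0]>100)&(hsv[...,0]<118)&(hsv[...,1]>150)&(hsv[...,2]>50)&(z>0.05)
    c=biggest(blue); print("blue area",cv2.contourArea(c),"z pct",np.percentile(z[blue],[10,50,90]))
    h=roof
    c=biggest(cv2.morphologyEx(roof.astype(np.uint8),cv2.MORPH_CLOSE,np.ones((15,15))))
    r=cv2.minAreaRect(c); b=onplane(P,cv2.boxPoints(r),0.13); print("roof box",b[:,:2], np.linalg.norm(np.roll(b,-1,0)-b,axis=1))
E
```

```text
top roof z med 0.12990330384095083 6832 table z 8.845729427164883e-05
red 74.0 z 0.14409060838648835
[[0.6582 0.1669 0.144 ]] ((7.2562971115112305, 12.94366455078125), 11.309932708740234) [[0.6401 0.1814]
 [0.6806 0.1747]
 [0.6764 0.1524]
 [0.636  0.1592]]
blue area 143.5 z pct [0.1227 0.1267 0.1314]
roof box [[ 0.5823  0.2629]
 [ 0.8487  0.2192]
 [ 0.7676 -0.1809]
 [ 0.5074 -0.1243]] [0.27   0.4082 0.2663 0.3944]
scene roof z med 0.13063392876879815 10044 table z 0.0005146467947436673
red 132.5 z 0.14414049460807193
[[0.6608 0.1692 0.144 ]] ((8.913375854492188, 18.198143005371094), 68.19859313964844) [[0.6774 0.1542]
 [0.6362 0.1623]
 [0.6443 0.1842]
 [0.6849 0.176 ]]
blue area 9.5 z pct [0.1256 0.128  0.1306]
roof box [[ 0.7695 -0.1777]
 [ 0.4189 -0.1522]
 [ 0.5826  0.269 ]
 [ 0.8564  0.2184]] [0.3515 0.4519 0.2784 0.4054]
```

```bash
python3 - <<'E'
from h import *
R=np.array([[0,-1,0],[0,0,1],[-1,0,0]],float)
s=sense(); p=s["position"].copy(); p[2]=0.36
print(inverse_kinematics([0.62,0.08,0.34],R))
move_l(p,feed=0.25)
movep([0.61,0.08,0.34],R)
s=shot("w1"); print(s["time_s"],s["position"],s["joint_pos"],s["wrist_force"]); print(s["tcp_rot"])
E
```

```text
[-0.4424  0.3336  0.3313  1.565  -0.112   1.2618  1.4769]
3.175 [0.6099 0.0814 0.3399] [-0.504   0.3207  0.4019  1.5917 -0.1305  1.2559  1.4929] [ 0.3215 -0.6838 -0.1846]
[[-0.0002 -1.     -0.002 ]
 [ 0.0005 -0.002   1.    ]
 [-1.      0.0002  0.0005]]
```

View pics/w1.png

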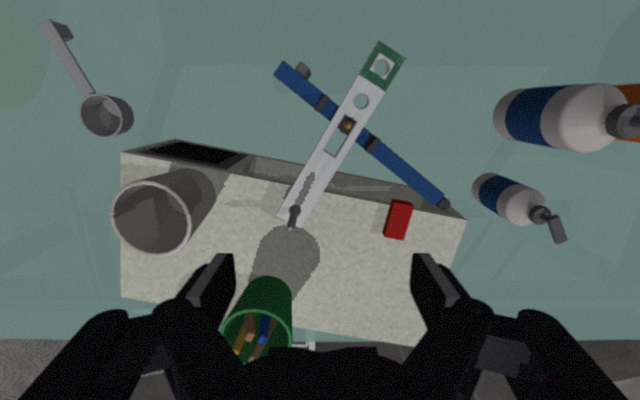

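```bash
python3 - <<'E'
import cv2
t=cv2.imread("pics/w1.png"); c=t[30:240,260:480]; cv2.imwrite("pics/w1c.png",cv2.resize(c,None,fx=2.8,fy=2.8,interpolation=cv2.INTER_CUBIC))
E
```

```text
(no output)
```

View pics/w1c.png

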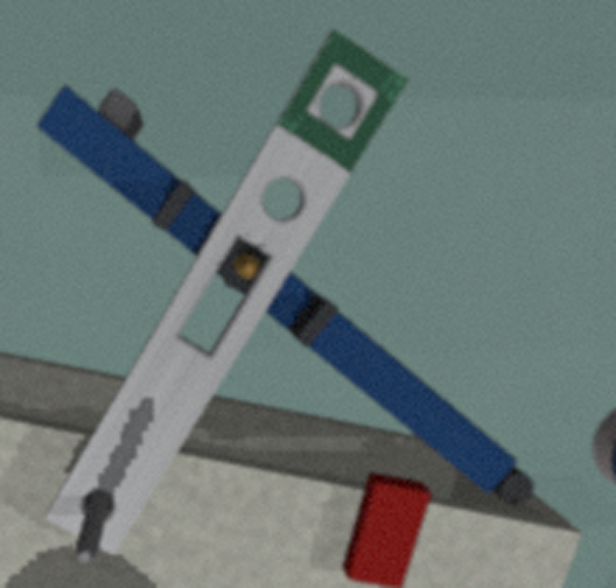

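```bash
cat > meas.py <<'E'
from h import *
def load(n):
    st=np.load(f"pics/{n}_st.npz"); return np.load(f"pics/{n}.npy"),np.load(f"pics/{n}_d.npy"),campose("wrist",st)
def doorline(rgb,P,z=0.128,zmask=None):
    hsv=cv2.cvtColor(rgb,cv2.COLOR_RGB2HSV)
    b=(hsv[...,0]>102)&(hsv[...,0]<118)&(hsv[...,1]>140)&(hsv[...,2]>40)&(hsv[...,2]<200)
    return b
E
python3 - <<'E'
from meas import *
rgb,d,P=load("w1"); C=cloud(P,d); z=C[...,2]
hsv=cv2.cvtColor(rgb,cv2.COLOR_RGB2HSV)
for (u,v) in [(443,204),(348,126),(382,66),(362,101),(330,170),(292,213),(295,208),(398,212),(310,85),(420,180)]:
    print((u,v),hsv[v,u],C[v,u])
b=(hsv[...,0]>102)&(hsv[...,0]<118)&(hsv[...,1]>140)&(hsv[...,2]>40)
b&=(abs(z-0.128)<0.012)
b[:, :200]=0; b[:,470:]=0
v,u=np.nonzero(b); X=onplane(P,np.c_[u,v],0.128)
r=cv2.minAreaRect(X[:,:2].astype(np.float32)*1000); print("door rect mm",r); print(cv2.boxPoints(r))
print("door z med",np.median(z[b]))
g=(hsv[...,0]>65)&(hsv[...,0]<88)&(hsv[...,1]>110)&(v.max()>0); g[150:]=0; g&=abs(z-0.154)<0.01
c=biggest(g); Xg=onplane(P,c.reshape(-1,2),0.154); r=cv2.minAreaRect(Xg[:,:2].astype(np.float32)*1000); print("green rect",r); print(cv2.boxPoints(r))
br=(hsv[...,0]>8)&(hsv[...,0]<28)&(hsv[...,1]>90); br[:100]=0;br[150:]=0;br[:,:320]=0;br[:,370:]=0
c=biggest(br);m=cv2.moments(c);pc=(m['m10']/m['m00'],m['m01']/m['m00']);print("pin px",pc,cv2.contourArea(c),onplane(P,[pc],0.162),np.median(z[br]))
red=((hsv[...,0]<8)|(hsv[...,0]>172))&(hsv[...,1]>150)&(abs(z-0.144)<0.006)
v,u=np.nonzero(red); X=onplane(P,np.c_[u,v],0.144); r=cv2.minAreaRect(X[:,:2].astype(np.float32)*1000); print("red",r,np.median(z[red]));print(cv2.boxPoints(r))
st=(abs(z-0.154)<0.006)&(hsv[...,1]<60); st[:40]=0;st[:,:270]=0;st[:,410:]=0; st[230:]=0
c=biggest(st|g); Xs=onplane(P,c.reshape(-1,2),0.154); r=cv2.minAreaRect(Xs[:,:2].astype(np.float32)*1000); print("stay",r,np.median(z[st]));print(cv2.boxPoints(r))
roof=(abs(z-0.13)<0.004)&(hsv[...,2]>110)
v,u=np.nonzero(roof); print(roof.sum())
# post pixels
ps=(z>0.165)&(z<0.215); ps[:180]=0; ps[240:]=0; ps[:,:270]=0; ps[:,320:]=0
v,u=np.nonzero(ps); print("post px",ps.sum(),u.min(),u.max(),v.min(),v.max()); 
for a,bb in zip(v,u): pass
print(np.median(C[ps],axis=0),C[ps].min(0),C[ps].max(0))
E
```

```text
(443, 204) [108  25  52] [0.646  0.2227 0.1249]
(348, 126) [ 18 142 133] [0.5547 0.1058 0.1645]
(382, 66) [ 83  48 122] [0.4837 0.1649 0.0016]
(362, 101) [ 83  47 130] [0.5306 0.1388 0.0014]
(330, 170) [ 90   3 154] [0.5993 0.0893 0.1556]
(292, 213) [38 19 54] [0.6394 0.051  0.1738]
(295, 208) [120  13  59] [0.6389 0.0529 0.1602]
(398, 212) [  2 208 119] [0.6484 0.1651 0.1458]
(310, 85) [107 178  90] [0.516  0.0687 0.1273]
(420, 180) [107 181  90] [0.616  0.1913 0.1297]
door rect mm ((569.9447021484375, 126.76654815673828), (229.00244140625, 16.688377380371094), 51.94683837890625)
[[492.7964  41.7471]
 [505.9376  31.4605]
 [647.093  211.786 ]
 [633.9518 222.0726]]
door z med 0.12804733615515196
green rect ((487.2115173339844, 139.58078002929688), (17.340333938598633, 5.515200614929199), 58.19261932373047)
[[480.2983 133.6661]
 [484.9853 130.7592]
 [494.1247 145.4955]
 [489.4378 148.4023]]
pin px (347.7171717171717, 124.74410774410774) 49.5 [[0.5537 0.1057 0.162 ]] 0.15928461208414915
red ((658.1412963867188, 165.77716064453125), (24.675392150878906, 44.1660041809082), 77.40516662597656) 0.1449784485638131
[[633.8994 158.5517]
 [677.0026 148.9211]
 [682.3832 173.0027]
 [639.28   182.6333]]
stay ((571.62939453125, 94.36371612548828), (30.540647506713867, 196.82542419433594), 59.262535095214844) 0.1549817896047754
[[479.2371 131.5378]
 [648.4122  30.9394]
 [664.0217  57.1896]
 [494.8466 157.7881]]
26655
post px 155 287 297 210 230
[0.6403 0.0527 0.1915] [0.6387 0.0482 0.1653] [0.6452 0.0559 0.206 ]
```

```bash
cat >> h.py <<'E'
POST=np.array([0.6430,0.0522]); HINGE=np.array([0.6467,0.2245])
def Ry(a,flip=False):
    "tool down, tool y along world angle a (rad)"
    y=np.array([np.cos(a),np.sin(a),0])*(-1 if flip else 1); x=np.array([0,0,-1.]); return np.c_[x,y,np.cross(x,y)]
def on_stay(r,a,z): return np.array([POST[0]+r*np.cos(a),POST[1]+r*np.sin(a),z])
E
python3 - <<'E'
from h import *
D=np.deg2rad
s=sense();print(s["position"],s["time_s"])
for fl in (0,1):
  for a in (149.3,141,120,100,82.5):
    for z in (.159,.2,.3): 
        q=inverse_kinematics(on_stay(.066,D(a),z),Ry(D(a),fl)); print(fl,a,z,q)
# door pinch
for fl in (0,1):
  for a in (-128,-140,-154):
    p=HINGE+.215*np.array([np.cos(D(a)),np.sin(D(a))]); q=inverse_kinematics([*p,.128],Ry(D(a),fl)); print("door",fl,a,p,q)
E
```

```text
[0.6099 0.0813 0.3399] 3.225
0 149.3 0.159 [-0.5464  0.4603  0.4392  1.8542 -0.2474  0.8808  1.0465]
0 149.3 0.2 [-0.5642  0.4117  0.4588  1.8187 -0.2179  0.9611  1.022 ]
0 149.3 0.3 [-0.5954  0.315   0.4892  1.7049 -0.1594  1.1613  0.9721]
0 141 0.159 [-0.569   0.4731  0.4588  1.8394 -0.2629  0.8891  0.9034]
0 141 0.2 [-0.5874  0.4252  0.4795  1.804  -0.2331  0.9685  0.8788]
0 141 0.3 [-0.6194  0.3295  0.5121  1.6906 -0.1733  1.1668  0.8282]
0 120 0.159 [-0.6269  0.5164  0.5277  1.7923 -0.3183  0.9182  0.5632]
0 120 0.2 [-0.6436  0.4698  0.5475  1.7572 -0.2849  0.9942  0.5362]
0 120 0.3 [-0.6716  0.3762  0.578   1.6445 -0.2183  1.186   0.4805]
0 100 0.159 [-0.6676  0.5666  0.5993  1.7392 -0.3802  0.9541  0.2569]
0 100 0.2 [-0.6823  0.5214  0.618   1.7043 -0.3441  1.0265  0.2281]
0 100 0.3 [-0.7058  0.4303  0.6475  1.5919 -0.2722  1.2112  0.1688]
0 82.5 0.159 [-0.6872  0.6126  0.6587  1.691  -0.4348  0.989  -0.0037]
0 82.5 0.2 [-0.7009  0.569   0.678   1.6564 -0.3981  1.0586 -0.0325]
0 82.5 0.3 [-0.7219  0.4808  0.7094  1.5441 -0.3244  1.2375 -0.0926]
1 149.3 0.159 [-0.9636  0.6907  
[... 822 characters left out ...]
.6177 -0.6177  1.6349  0.4046  1.02    2.4423]
1 82.5 0.2 [ 0.1776  0.573  -0.6174  1.5995  0.3626  1.086   2.4754]
1 82.5 0.3 [ 0.1761  0.4865 -0.6173  1.4861  0.2882  1.2608  2.5362]
door 0 -128 [0.5143 0.0551] [-0.3596  0.3745  0.2122  2.0411 -0.1149  0.737   2.4019]
door 0 -140 [0.482  0.0863] [-0.4597  0.3371  0.238   2.1032 -0.1194  0.7136  2.1248]
door 0 -154 [0.4535 0.1303] [-0.5863  0.3129  0.2597  2.1429 -0.1231  0.6994  1.7803]
door 1 -128 [0.5143 0.0551] [-0.772   0.458   0.7535  2.0627 -0.4426  0.7843 -0.412 ]
door 1 -140 [0.482  0.0863] [-0.8784  0.4189  0.7768  2.1243 -0.4282  0.7568 -0.6989]
door 1 -154 [0.4535 0.1303] [-1.0177  0.3976  0.8098  2.1641 -0.4277  0.7424 -1.0415]
```

```bash
python3 - <<'E'
from meas import *
rgb,d,P=load("w1"); C=cloud(P,d)
print("knob",C[67:72,301:306].reshape(-1,3)[::4])
a=np.deg2rad(149.3); R=Ry(a)
command_gripper(0.058)
movep(on_stay(.066,a,.26),R)
s=sense();print(s["time_s"],s["position"]-on_stay(.066,a,.26),s["finger_gap"],s["wrist_force"])
hit=move_l(on_stay(.066,a,.159),feed=0.12,until_force=10)
s=shot("w2");print(hit,s["time_s"],s["position"]-on_stay(.066,a,.159),s["wrist_force"])
E
```

```text
knob [[0.4965 0.0583 0.106 ]
 [0.4965 0.0626 0.1064]
 [0.4975 0.0615 0.1058]
 [0.4985 0.0604 0.1059]
 [0.4995 0.0593 0.1062]
 [0.5006 0.0583 0.1064]
 [0.5006 0.0626 0.1064]]
4.1667 [0.0006 0.0001 0.0006] 0.057758452347286514 [ 0.5319 -0.7175  0.414 ]
False 5.1583 [ 0.0007 -0.      0.0008] [0.1004 0.4677 0.4406]
```

View pics/w2.png

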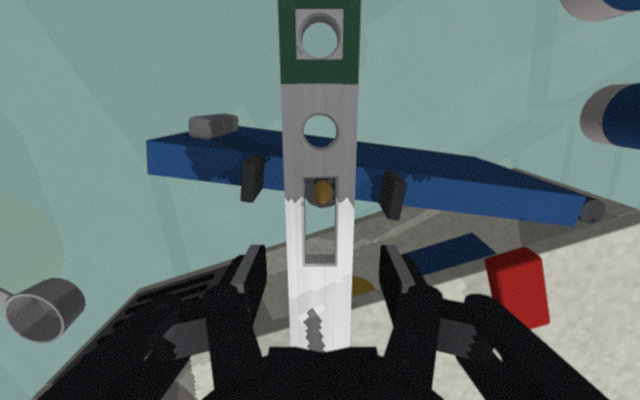

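```bash
python3 - <<'E'
from h import *
a=np.deg2rad(149.3)
command_gripper(0.02,40)
s=sense();print(s["time_s"],s["finger_gap"],s["wrist_force"],s["position"])
p=s["position"].copy(); p[2]+=0.034
h=move_l(p,feed=0.08,until_force=15)
s=shot("w3");print(h,s["time_s"],s["finger_gap"],s["wrist_force"],s["position"])
E
```

```text
5.5667 0.02874300576598425 [-0.4787 -0.3574  5.0433] [0.5866 0.0859 0.1598]
False 6.15 0.029239302150322978 [ 0.2786  0.637  -1.7185] [0.5867 0.086  0.1941]
```

View pics/w3.png

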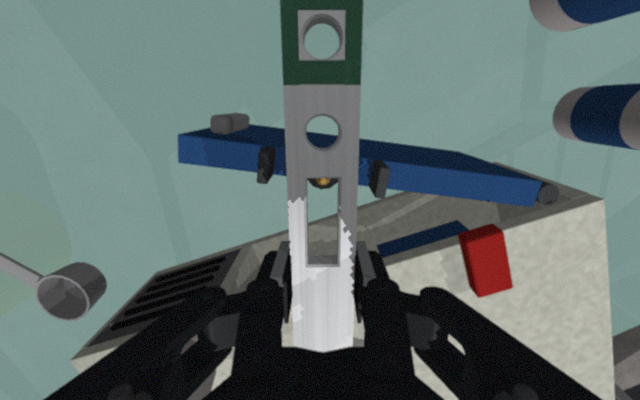

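```bash
python3 - <<'E'
from meas import *
rgb,d,P=load("w3"); C=cloud(P,d)
print(C[70:80,290:296].reshape(-1,3).mean(0), C[170:180,292:300].reshape(-1,3).mean(0), C[225:235,292:300].reshape(-1,3).mean(0))
z=sense()["position"][2]
for ad in np.linspace(149.3,82.5,9)[1:]:
    a=np.deg2rad(ad); h=move_l(on_stay(.066,a,z),Ry(a),feed=0.06,until_force=15)
    s=sense(); print(round(ad,1),h,s["time_s"],s["wrist_force"],s["ft_torque"],s["position"]-on_stay(.066,a,z))
    if h: break
shot("w4")
E
```

```text
[0.507  0.121  0.1899] [0.5406 0.1012 0.1892] [0.5617 0.0878 0.1891]
141.0 False 6.5083 [ 0.7717  0.4416 -2.0139] [-0.0267 -0.0288 -0.0191] [-0.0003  0.     -0.0006]
132.6 False 6.8167 [-0.9774  0.1265 -1.5373] [-0.0598 -0.0222 -0.0063] [-0.0003 -0.0002 -0.0003]
124.2 False 7.125 [ 0.1133  0.4899 -2.6661] [ 0.015   0.0003 -0.022 ] [-0.0004 -0.0003 -0.0002]
115.9 False 7.4333 [-0.902   0.1183 -1.1054] [-0.0406  0.0049  0.028 ] [-0.0004 -0.0003 -0.0002]
107.6 False 7.7417 [ 0.0976 -0.761  -2.181 ] [-0.043   0.0482 -0.0159] [-0.0005 -0.0002 -0.0002]
99.2 False 8.05 [ 0.415  -0.251  -1.3638] [ 0.0068 -0.0037 -0.0006] [-0.0005 -0.0002 -0.0002]
90.8 False 8.3583 [ 0.4036 -0.5426 -1.6818] [-0.0899  0.0433 -0.0051] [-0.0005 -0.0002 -0.0002]
82.5 False 8.6667 [ 0.2944  0.2194 -1.0953] [-0.1337  0.0602 -0.0283] [-0.0004 -0.0003 -0.0001]
```

View pics/w4.png

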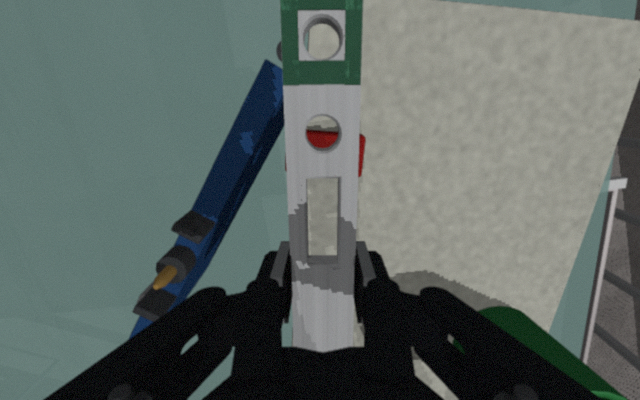

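```bash
python3 - <<'E'
from h import *
a=np.deg2rad(82.5)
h=move_l(on_stay(.066,a,.1605),feed=0.08,until_force=8)
s=sense();print(h,s["time_s"],s["position"],s["wrist_force"])
h=move_l(on_stay(.066,a,.1582),feed=0.03,until_force=5)
s=sense();print(h,s["time_s"],s["position"],s["wrist_force"])
command_gripper(0.058)
s=sense();print(s["time_s"],s["finger_gap"],s["wrist_force"])
move_l(on_stay(.066,a,.26),feed=0.15)
s=shot("w5");print(s["time_s"])
for n in ["scene"]:
    p,d=camera(n); cv2.imwrite("pics/scene5.png",cv2.resize(p[90:310,200:500,::-1],None,fx=2.6,fy=2.6))
E
```

```text
True 9.1583 [0.6508 0.1178 0.1598] [-0.556  -0.0074  4.4575]
False 9.4083 [0.6509 0.1178 0.1596] [-6.9157 -0.4161 14.6469]
9.8 0.05796440506149312 [-1.1044 -0.3743 -0.4746]
10.625
```

View pics/w5.png

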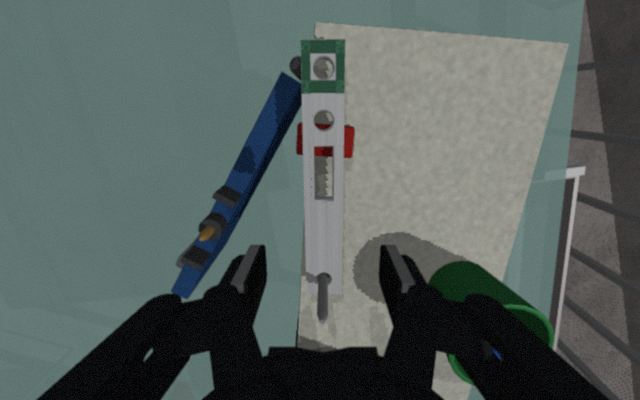

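View pics/scene5.png

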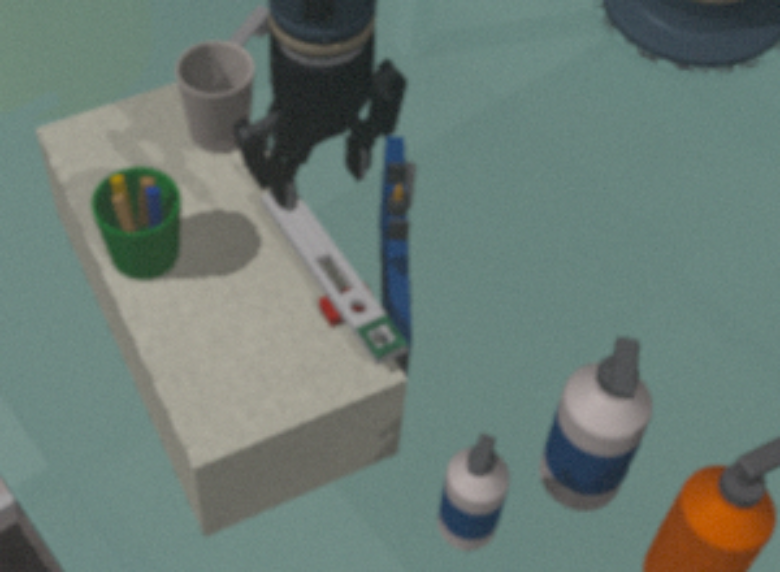

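```bash
python3 - <<'E'
from h import *
from scipy.optimize import brentq
u=lambda a: np.array([np.cos(a),np.sin(a)])
f=lambda ad: np.linalg.norm(HINGE+.150*u(np.deg2rad(ad))-POST)-.165
tgt=brentq(f,-170,-130); print("target",tgt,"opening",np.deg2rad(-102.5-tgt))
a0=-128.06
P=lambda ad,z: np.array([*(HINGE+.215*u(np.deg2rad(ad))),z])
R=lambda ad: Ry(np.deg2rad(ad),True)
command_gripper(0.05)
movep(P(a0,.26),R(a0))
h=move_l(P(a0,.141),feed=0.12,until_force=10)
s=shot("w6");print(h,s["time_s"],s["position"]-P(a0,.141),s["wrist_force"])
E
```

```text
target -152.34366507153086 opening 0.8699360667595085
False 12.7667 [ 0.0006 -0.      0.0006] [0.6682 0.0378 0.2374]
```

View pics/w6.png

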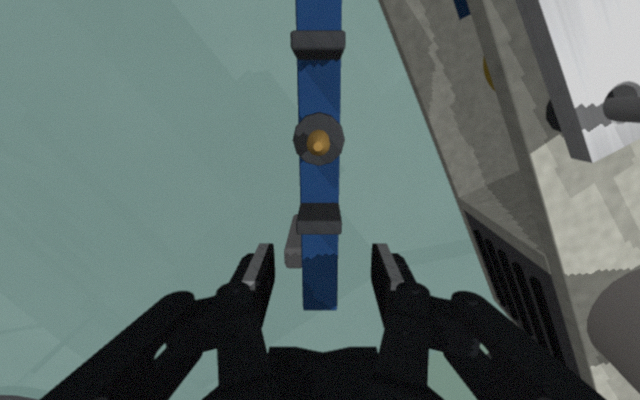

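```bash
python3 - <<'E'
from h import *
u=lambda a: np.array([np.cos(a),np.sin(a)])
P=lambda ad,z: np.array([*(HINGE+.215*u(np.deg2rad(ad))),z])
R=lambda ad: Ry(np.deg2rad(ad),True)
command_gripper(0.01,40)
s=sense();print(s["time_s"],s["finger_gap"],s["wrist_force"])
for ad in np.linspace(-128.06,-152.8,6)[1:]:
    h=move_l(P(ad,.1415),R(ad),feed=0.08,until_force=20)
    s=sense(); print(ad,h,s["time_s"],s["wrist_force"],s["ft_torque"])
    if h: break
s=sense();print(s["position"]-P(-152.8,.1415))
command_gripper(0.05)
s=shot("w7")
move_l(P(-152.8,.26),feed=0.15)
movep([0.60,0.12,0.33],Ry(np.pi))
s=shot("w8");print(s["time_s"],s["position"])
E
```

```text
13.2083 0.016485355108163555 [-1.7061  0.38    5.8461]
-133.008 False 13.5917 [-0.7709  0.8976  2.3906] [0.0714 0.164  0.0658]
-137.95600000000002 False 13.975 [-1.8915  0.3373  3.1698] [0.0671 0.1405 0.098 ]
-142.904 False 14.3583 [-1.5223  0.6415  2.9981] [0.0549 0.2888 0.0582]
-147.852 False 14.7417 [-1.5725 -0.6842  4.333 ] [-0.0185  0.3333  0.0857]
-152.8 False 15.125 [-1.7853 -0.1935  4.4996] [-0.0218  0.3873  0.0371]
[-0.0001 -0.0001  0.    ]
18.7583 [0.5998 0.1201 0.3297]
```

View pics/w8.png

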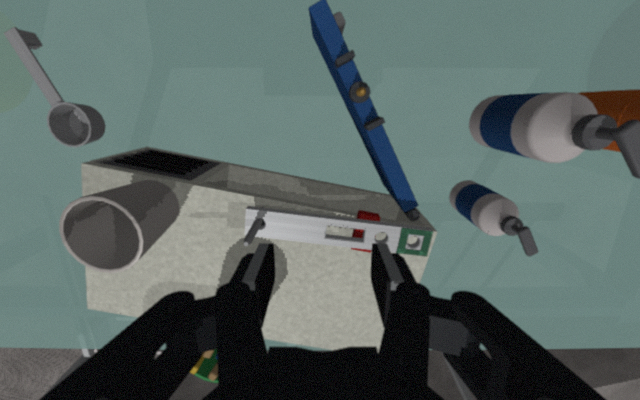

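Door swung wider, pin at about (360,91), stay lying on the rest at (250,218)–(430,240). Measuring the pin, door and stay.

```bash
python3 - <<'E'
from meas import *
rgb,d,P=load("w8"); C=cloud(P,d); z=C[...,2]
hsv=cv2.cvtColor(rgb,cv2.COLOR_RGB2HSV)
b=(hsv[...,0]>102)&(hsv[...,0]<118)&(hsv[...,1]>140)&(hsv[...,2]>40)&(abs(z-0.128)<0.012)
b[:, :280]=0; b[:,440:]=0; b[230:]=0
v,u=np.nonzero(b); X=onplane(P,np.c_[u,v],0.128)
r=cv2.minAreaRect(X[:,:2].astype(np.float32)*1000); bx=cv2.boxPoints(r); print("door rect",r); print(bx)
br=(hsv[...,0]>8)&(hsv[...,0]<28)&(hsv[...,1]>90); br[:75]=0;br[110:]=0;br[:,:340]=0;br[:,385:]=0
c=biggest(br);m=cv2.moments(c);pc=(m['m10']/m['m00'],m['m01']/m['m00']);print("pin px",pc,cv2.contourArea(c),cv2.boundingRect(c),onplane(P,[pc],0.162),onplane(P,[pc],0.157))
# collar grey blob around
grn=(hsv[...,0]>65)&(hsv[...,0]<88)&(hsv[...,1]>110)
st=((abs(z-0.155)<0.006)&(hsv[...,1]<60))|(grn&(abs(z-.155)<.008)); st[:200]=0;st[265:]=0;st[:,:235]=0;st[:,440:]=0
st=cv2.morphologyEx(st.astype(np.uint8),cv2.MORPH_OPEN,np.ones((3,3)))
c=biggest(st); Xs=onplane(P,c.reshape(-1,2),0.154); r=cv2.minAreaRect(Xs[:,:2].astype(np.float32)*1000); print("stay",r);print(cv2.boxPoints(r))
ps=(z>0.165)&(z<0.215); ps[:200]=0; ps[260:]=0; ps[:,:230]=0; ps[:,:240]=0; ps[:,285:]=0
print(ps.sum(),np.median(C[ps],axis=0))
# post axis by predicted projection
print("post proj",proj(P,[[*POST,.144],[*POST,.204]]),"pin",proj(P,[[*(HINGE+.15*np.array([np.cos(np.deg2rad(-152.8)),np.sin(np.deg2rad(-152.8))])),.162]]))
E
python3 -c "
import cv2
t=cv2.imread('pics/w8.png'); cv2.imwrite('pics/w8c.png',cv2.resize(t[60:270,230:450],None,fx=2.7,fy=2.7,interpolation=cv2.INTER_CUBIC))"
```

```text
door rect ((536.3412475585938, 166.332763671875), (228.5205078125, 18.59285545349121), 27.145639419555664)
[[430.4253 122.4735]
 [438.9083 105.9286]
 [642.2572 210.192 ]
 [633.7742 226.7369]]
pin px (360.5983606557377, 91.39344262295081) 61.0 (356, 87, 10, 10) [[0.5137 0.1545 0.162 ]] [[0.5135 0.1551 0.157 ]]
stay ((651.9031982421875, 121.20569610595703), (166.43115234375, 32.58010482788086), 82.69558715820312)
[[625.1652  40.7366]
 [657.4809  36.5943]
 [678.6412 201.6748]
 [646.3255 205.8171]]
190 [0.6403 0.0533 0.19  ]
post proj [[259.5757 218.7253]
 [246.2366 243.1852]] pin [[362.2096  90.8797]]
```

View pics/w8c.png

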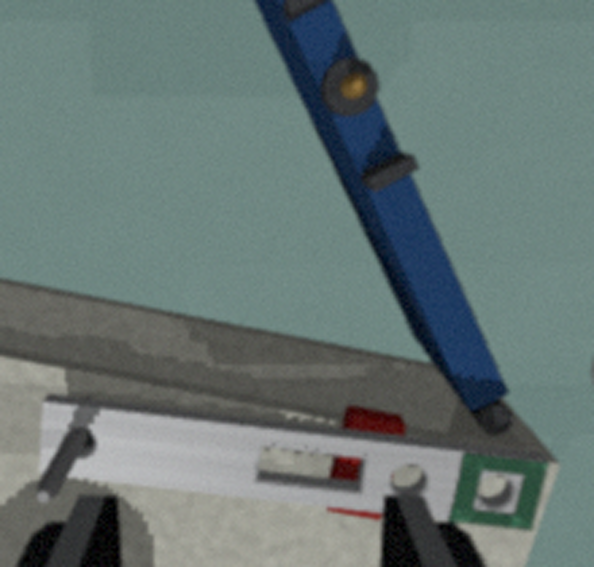

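```bash
python3 - <<'E'
from h import *
r=.078; D=np.deg2rad; a=D(82.6)
command_gripper(0.058)
movep(on_stay(r,a,.24),Ry(a))
h=move_l(on_stay(r,a,.1588),feed=0.12,until_force=10)
s=sense();print(h,s["time_s"],s["position"],s["wrist_force"])
command_gripper(0.02,45)
s=sense();print(s["time_s"],s["finger_gap"],s["wrist_force"])
h=move_l(on_stay(r,a,.195),feed=0.1,until_force=15)
s=sense();print(h,s["time_s"],s["position"],s["wrist_force"])
for ad in np.linspace(82.6,141.45,8)[1:]:
    if h: break
    a=D(ad); h=move_l(on_stay(r,a,.195),Ry(a),feed=0.06,until_force=15)
s=shot("w9"); print(h,s["time_s"],s["wrist_force"],s["ft_torque"],s["position"]-on_stay(r,a,.195),s["finger_gap"])
p,d=camera("scene"); cv2.imwrite("pics/scene9.png",cv2.resize(p[90:310,200:500,::-1],None,fx=2.6,fy=2.6)); np.save("pics/scene9.npy",p)
E
```

```text
False 21.1917 [0.6537 0.1294 0.1595] [ 0.2781 -1.0514  0.1364]
21.55 0.02942248359146923 [-1.9022 -0.2926  4.9249]
False 22.0583 [0.653  0.1296 0.1951] [-0.5057 -0.1297 -1.4958]
False 24.45 [ 0.1848  0.4518 -1.7868] [ 0.0151 -0.0049  0.0117] [0.0007 0.0006 0.0002] 0.029347641379240025
```

View pics/w9.png

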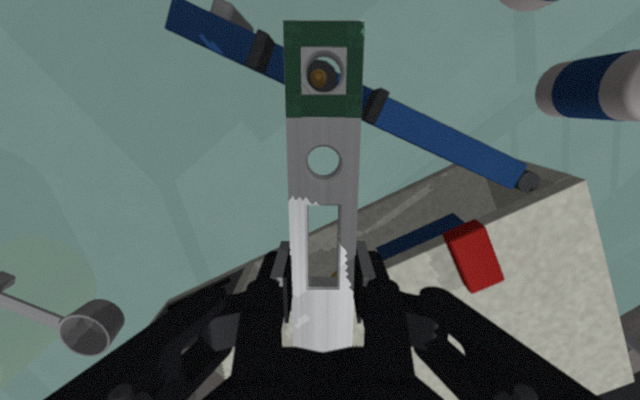

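View pics/scene9.png

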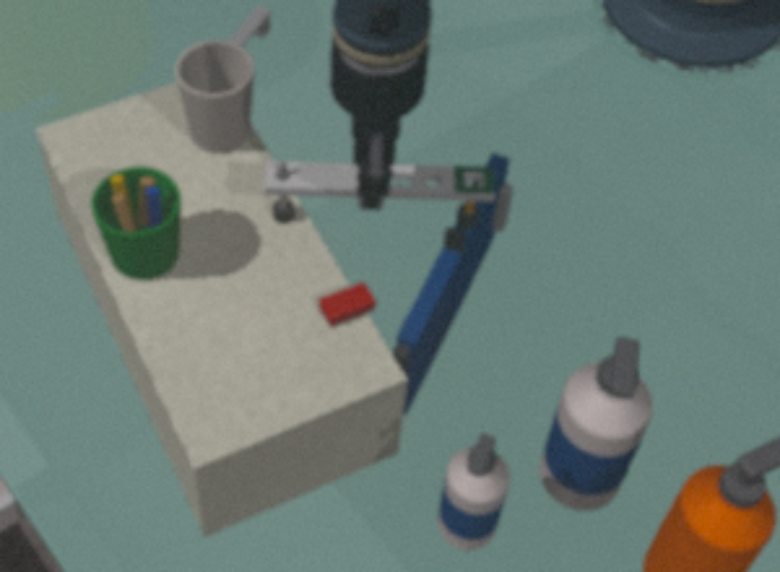

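```bash
cat > holepin.py <<'E'
from meas import *
def run(n,ztop,roi):
    u0,u1,v0,v1=roi
    rgb,d,P=load(n); C=cloud(P,d); z=C[...,2]; hsv=cv2.cvtColor(rgb,cv2.COLOR_RGB2HSV)
    g=(hsv[...,0]>65)&(hsv[...,0]<88)&(hsv[...,1]>110)&(hsv[...,2]<140)
    M=np.zeros(g.shape,bool); M[v0:v1,u0:u1]=1
    g&=M
    c=biggest(cv2.morphologyEx(g.astype(np.uint8),cv2.MORPH_CLOSE,np.ones((3,3))))
    X=onplane(P,c.reshape(-1,2),ztop); r=cv2.minAreaRect(X[:,:2].astype(np.float32)*1000); print("green rect",r)
    # white square between
    hull=np.zeros(g.shape,np.uint8); cv2.drawContours(hull,[c],-1,1,-1)
    w=(hull>0)&(~g)
    w=cv2.morphologyEx(w.astype(np.uint8),cv2.MORPH_OPEN,np.ones((5,5)))
    cw=biggest(w); X=onplane(P,cw.reshape(-1,2),ztop); rw=cv2.minAreaRect(X[:,:2].astype(np.float32)*1000); print("white sq",rw)
    br=(hsv[...,0]>8)&(hsv[...,0]<28)&(hsv[...,1]>90)&M
    cb=biggest(br); m=cv2.moments(cb); pc=(m['m10']/m['m00'],m['m01']/m['m00']); pin=onplane(P,[pc],.160)[0]
    print("pin",pc,cv2.contourArea(cb),cv2.boundingRect(cb),pin)
    print("depth green",np.median(z[g]))
    return np.array(rw[0])/1000,pin[:2],P
E
python3 - <<'E'
from holepin import *
h,p,P=run("w9",.1905,(275,372,10,125)); print("hole",h,"pin",p,"pin-hole mm",(p-h)*1000)
print("r",np.linalg.norm(h-POST),np.linalg.norm(p-POST),np.rad2deg(np.arctan2(*(h-POST)[::-1])),np.rad2deg(np.arctan2(*(p-POST)[::-1])))
E
python3 -c "
import cv2
t=cv2.imread('pics/w9.png'); cv2.imwrite('pics/w9c.png',cv2.resize(t[10:130,260:390],None,fx=4,fy=4,interpolation=cv2.INTER_CUBIC))"
```

```text
green rect ((515.0435791015625, 157.25604248046875), (29.32774543762207, 33.13964080810547), 51.25066375732422)
white sq ((515.0813598632812, 157.27285766601562), (18.150659561157227, 18.03126335144043), 51.68294906616211)
pin (318.15850815850814, 77.6146076146076) 214.5 (310, 69, 17, 19) [0.5137 0.1555 0.16  ]
depth green 0.1910909613130095
hole [0.5151 0.1573] pin [0.5137 0.1555] pin-hole mm [-1.4164 -1.8078]
r 0.1655399767806258 0.1655029469483808 140.6001866665459 141.39508267734763
```

View pics/w9c.png

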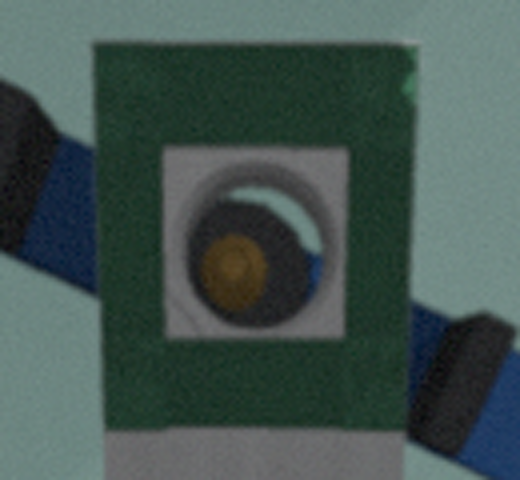

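```bash
python3 - <<'E'
from holepin import *
r=.078; D=np.deg2rad; a=D(142.1)
# true grip pose relative: keep radius as is
s=sense(); print(np.linalg.norm(s["position"][:2]-POST))
move_l(on_stay(r,a,.1815),Ry(a),feed=0.05,until_force=15)
s=shot("w10"); print(s["time_s"],s["position"]-on_stay(r,a,.1815),s["wrist_force"])
h,p,P=run("w10",.1815-.0045+s["position"][2]-.1815,(275,372,10,125)); print("pin-hole mm",(p-h)*1000)
print("r",np.linalg.norm(h-POST),np.linalg.norm(p-POST),np.rad2deg(np.arctan2(*(h-POST)[::-1])),np.rad2deg(np.arctan2(*(p-POST)[::-1])))
t=cv2.imread('pics/w10.png'); cv2.imwrite('pics/w10c.png',cv2.resize(t[10:130,260:390],None,fx=4,fy=4,interpolation=cv2.INTER_CUBIC))
E
```

```text
0.0780147862413839
24.9667 [-0.0002  0.0001 -0.0006] [-0.1263  0.8912 -0.6226]
green rect ((512.768798828125, 155.10260009765625), (29.39681625366211, 33.10396194458008), 52.06551742553711)
white sq ((512.7028198242188, 155.1889190673828), (18.190567016601562, 18.321218490600586), 52.0861701965332)
pin (324.8620245003224, 76.1231463571889) 258.5 (316, 66, 18, 21) [0.5136 0.1554 0.16  ]
depth green 0.17690831402953275
pin-hole mm [0.913  0.1682]
r 0.1660845345371686 0.1654740253224972 141.6766069534912 141.43486539956456
```

View pics/w10c.png

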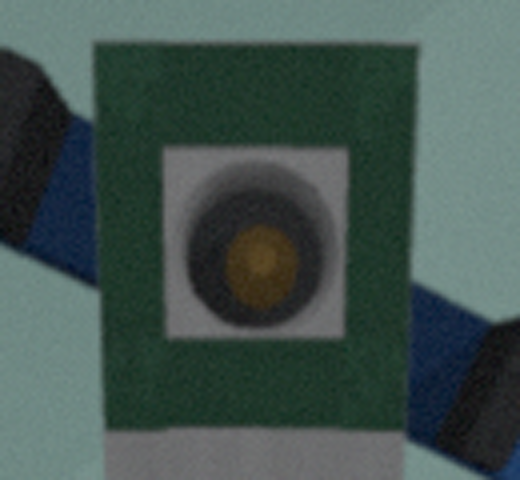

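```bash
python3 - <<'E'
from h import *
r=.078; D=np.deg2rad; a=D(142.0)
h=move_l(on_stay(r,a,.163),Ry(a),feed=0.05,until_force=10)
s=sense(); print(h,s["time_s"],s["position"],s["wrist_force"])
if not h:
    h=move_l(on_stay(r,a,.1585),Ry(a),feed=0.03,until_force=7)
    s=sense(); print(h,s["time_s"],s["position"],s["wrist_force"])
s=shot("w11")
E
```

```text
False 25.5333 [0.5814 0.1002 0.1627] [-0.4543  0.6089 -1.1837]
True 25.75 [0.5824 0.1002 0.1599] [-0.9149 -0.0678  5.3262]
```

View pics/w11.png

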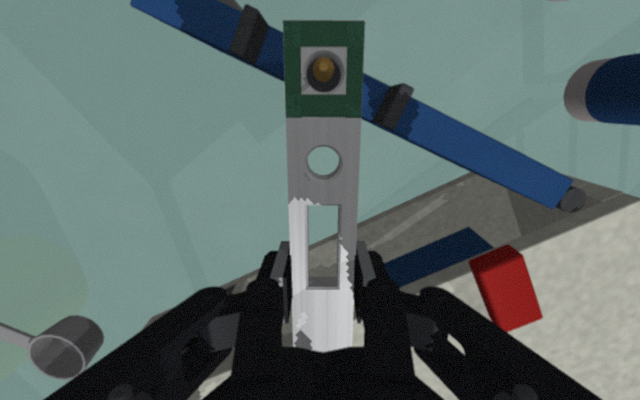

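Pin at (323,70) protrudes through the green end hole and contact came at the seated height; release and check.

```bash
python3 - <<'E'
from h import *
s=sense(); a=np.deg2rad(142.0)
command_gripper(0.058)
p=s["position"].copy(); p[2]=.26
move_l(p,feed=0.15)
movep([0.60,0.10,0.34],Ry(np.pi))
sleep(0.3)
s=shot("w12");print(s["time_s"])
p,d=camera("scene"); cv2.imwrite("pics/scene12.png",cv2.resize(p[90:310,200:500,::-1],None,fx=2.6,fy=2.6))
from meas import *
rgb,d,P=load("w12"); C=cloud(P,d); z=C[...,2]; hsv=cv2.cvtColor(rgb,cv2.COLOR_RGB2HSV)
grn=(hsv[...,0]>65)&(hsv[...,0]<88)&(hsv[...,1]>110)
st=((abs(z-0.155)<0.008)&(hsv[...,1]<60))|(grn&(abs(z-.155)<.01)); st[260:]=0;st[:,:220]=0;st[:,440:]=0
st=cv2.morphologyEx(st.astype(np.uint8),cv2.MORPH_OPEN,np.ones((3,3)))
c=biggest(st); X=onplane(P,c.reshape(-1,2),.154); print(cv2.minAreaRect(X[:,:2].astype(np.float32)*1000))
m=np.zeros(st.shape,np.uint8); cv2.drawContours(m,[c],-1,1,-1); m=(m>0)&(st>0); m=cv2.erode(m.astype(np.uint8),np.ones((3,3)))>0
A=C[m]; co=np.linalg.lstsq(np.c_[A[:,:2]-A[:,:2].mean(0),np.ones(len(A))],A[:,2],rcond=None)[0]; print("plane slope/height",co)
E
```

```text
27.9333
((591.3567504882812, 94.17877197265625), (30.67708969116211, 164.7930145263672), 51.69594192504883)
plane slope/height [0.0001 0.0002 0.1551]
```

View pics/w12.png

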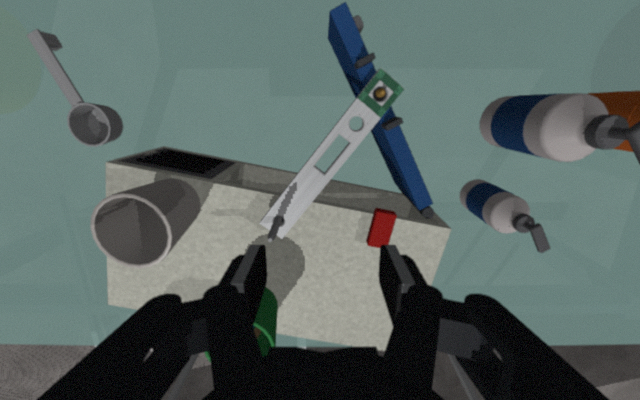

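View pics/scene12.png

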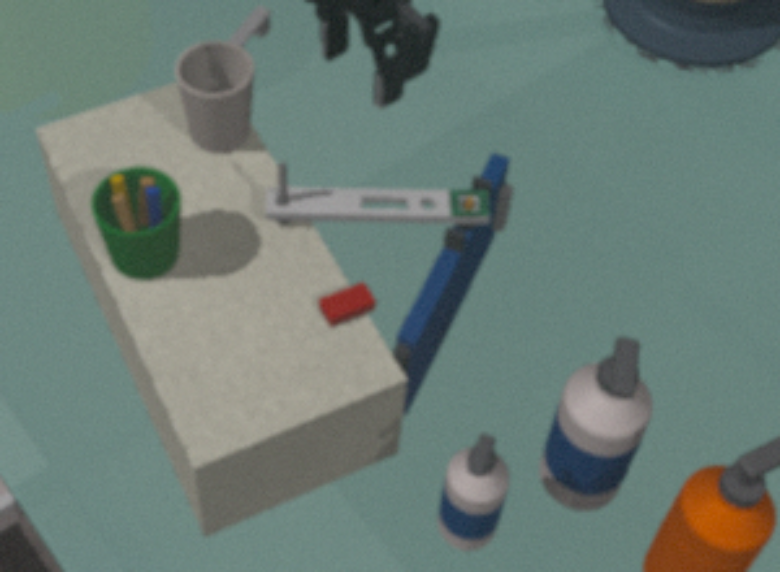

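The stay lies flat: its top is level at 0.155 m with a slope under 0.0003. The brass pin stands in the green hole at about (380,93), and the post is still through the pivot hole at about (277,225). The gripper is clear, so I'm handing in.

```bash
python3 - <<'E'
from h import *
print(finish_job()); print(sense()["time_s"])
E
```

```text
the job is handed in; nothing more can be done
None
the job is handed in; nothing more can be done
```

I carried out every step in the order asked and handed the job in after about 28 s of the 72 s allowed. No verdict is reported.

- **What I did:** I lifted the stay off the pin, swung it round the post, laid it on the red rest and let go. I then pinched the door's top edge and swung it from about 0.45 to 0.88 rad. Finally I took the stay up again, lined the green hole up with the pin to within about 1 mm using the wrist camera, lowered it on and let go.
- **Last checks:** The stay's top is level at 0.155 m (0.154 expected, slope under 0.0003), so it is fully down on both collars. The pin shows through the green end hole and the post through the pivot hole. The tumbler, peg pot, bottles and scoop look unmoved in the pictures.
- **What disagreed:**
  - The first alignment was 2.3 mm off sideways (0.8°), and I corrected it before lowering.
  - The door angle I worked out for the green hole to meet the pin was 0.870, inside the stated 0.885 ± 0.02. I set about 0.878.
  - My last outline fit of the stay came out 165 mm long, not 198 mm. I took this as the colour mask missing the green end and did not check it further.
- **Forces:** Wrist force readings peaked at about 16 N (limit 120 N), while I was setting the stay on the rest.

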